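# Lock a filled mould plate into its carrier with a quarter-turn T-key

### The arm

A 6-joint arm with a two-finger parallel gripper is mounted at the origin on the work surface; the furniture and walls round the work are solid. World frame = base frame: x ahead of the robot, y to its left, z up, the work surface at z = 0. Lengths are in m, angles in rad, forces in N, time in s.
With the tool pointing down it reaches from about 0.35 to 0.85 m from the base axis. Payload 8.1 kg.
Tool frame: the origin (TCP) lies on the centre line of the jaws, within the pads' length; the fingertips stand 25 mm ahead of it and the grasp point (between the pads) lies 6 mm ahead of it; z points along the fingers, y is the line along which they close (so a half turn about z gives the same grasp; the last joint's range is limited). The gripper opens to 85 mm and grips with 20 to 120 N. Pads are 22 mm wide; open, the fingers measure 114 mm over their backs; the gripper's body (76 mm by 85 mm) begins 54 mm behind the grasp point. The pads swing forward as they close: fully open they stand 13 mm farther back than shut.
Start: joints at [-1.209, 0.13, 1.488, -0, 1.523, -0.085], TCP at [0.259, -0.541, 0.256] pointing down, gripper open.
Joint ranges: [-2.96, 2.96], [-0.89, 2.26], [0.02, 2.5], [-1.34, 4.48], [0, 2.73], [-2.66, 2.66]. Speed limits (rad/s): [2.39, 2.39, 2.79, 3.14, 3.14, 3.14].

### API

Orientations are given as a unit quaternion [w, x, y, z].
In Python, from plant import status, cams, bot gives the robot as it stands.
- The arm moves only by the tool apply_moves, never from a script. Its argument "targets" is a list of rows, each a list of 3 entries, a list of its own where there are three numbers: the closure, from 0 (fully open) to 1 (shut), then the shift along the tool's x, y, z in cm, then the turn about the tool's z in rad. A call has 1 to 5 rows; each row shifts and turns the commanded pose from where the row before left it, along the tool's axes as they then stand; what a row does not reach is not made up. A row lasts 1/12 s, in which the tool goes at most 41.7 mm and 7.16 degrees, less where a joint would pass 70% of its speed; a pose out of reach is approached as far as the arm can. A call with a gripper value outside its range is refused whole. The fingers move at their own pace and stop on an object; "squeeze" is the grip in N (left out, the last holds). Time passes only in rows, so rows that do not move let the fingers close. It gives the time, the measured TCP pose, the force, the opening and the grip force at its end, in the units of the state.
- status.get_obs(): the state, without advancing time (a new reading comes with each control period).
- cams.get_image(name): name is "scene" or "top" or "wrist"; returns a dict with "image" (384x512x3 uint8, red, green, blue), "fx", "fy", "cx", "cy" (pixels), "D" ([k1, k2, p1, p2, k3] as OpenCV has them; the pictures are not rectified), "R" (3x3) and "t" (3): a world point X has camera coordinates R X + t. Camera axes: x right, y down, z forward; pixel columns grow to the right and rows downward; lengths in m; the calibration is good to about 2 mm. A picture is of the moment at which its call begins. There is no depth.
- bot.job_done(): hands the job in; it is judged then, once.
The state is a dict: "time": time; "qpos": joint angles; "qvel": joint speeds; "effort": joint torques, N m; "tcp_pos": TCP position; "tcp_rot": TCP orientation; "ft_force": force on the tool from outside, world axes, zero at the start; "ft_torque": the same for the moment, N m; "opening": finger opening in m; "grip_force": force on a finger pad.
Only numpy, scipy, OpenCV 4.12 (cv2) and the standard library are available. Lean on these libraries where they do the work, as an engineer would, in place of code of your own. Each camera call takes 0.05 s, during which the arm holds its last target. There are 200 camera calls.

### The job

Lay the cream mould plate flush in the recess of the aluminium carrier, with the plate's slot over the carrier's slot. Then take the red-handled T-key from its black stand, pass its head down through both slots until its collar rests on the plate, and give it a full quarter turn either way so that it locks the plate down. Leave the key standing upright and locked, let go, and do not disturb the other things on the table.

Things in the scene. Friction and masses are not known exactly. Their poses are not given: they have to be found in the camera images.
- carrier: Aluminium carrier frame, 150 x 104 x 42 mm, fixed; place and yaw vary. Origin: centre of its underside; x along its 150 mm side, z up. Its open top has a centred recess 114 (x) x 74 (y) mm, 10 mm deep, with bevelled edges. Under the recess's 8 mm thick floor is a cavity 18 mm high in which the key's head can turn freely through any angle.
- carrier_seat (a point): Centre of the carrier's recess floor, 32 mm above the table. Axes as the carrier's.
- carrier_slot (a point): Centre of the carrier's slot, at the height of the carrier's top rim, 42 mm above the table. Axes as the carrier's. The slot goes through the recess floor, 36 mm from the carrier's centre towards its +x; it is 50 mm long (along y) and 19 mm wide (along x).
- mould_plate: Loose cream mould plate with four brown chocolates in it, 110 (x) x 70 (y) x 10 mm, about 0.16 kg, face up on the table. Origin: centre of its underside; z up. A blue finger bar, 30 (x) x 12 (y) x 28 mm tall, stands on its middle (top 38 mm above the underside). In the recess it has 2 mm of play each side and its upper face is level with the carrier's rim.
- plate_slot (a point): Centre of the plate's slot, on its upper face, 36 mm from the plate's centre towards its +x. The slot goes through the plate; it is 46 mm long (along y) and 15 mm wide (along x).
- plate_grip (a point): Centre of the plate's blue finger bar, 24 mm above the plate's underside: pinch here across the plate's y.
- key_stand: Black stand, fixed, with a block 80 x 50 mm, 44 mm high, on a foot 104 x 54 mm; a slot 48 mm (along x) x 16 mm (along y), 38 mm deep, in its top holds the key upright. Origin: centre of its underside; x along its 104 mm side. The stand and the mould plate swap places in some starts.
- t_key: Loose T-key, 100 mm tall, about 0.15 kg, parked upright in the stand with its collar (steel disc, 28 mm across, 6 mm thick) on the stand's top. Origin: on its axis at the collar's underside; z up along the shaft; x along both head and handle. The shaft below the collar is 9 mm thick. With its head in the slots, x lies along the carrier's y; locked, along the carrier's x.
- key_grip (a point): Centre of the key's red handle bar, 60 (x) x 14 (y) x 24 mm tall, 57 mm above the key's origin: pinch here across the key's y.
- key_head (a point): Centre of the key's brass head, 40 (x) x 10 (y) x 10 mm tall, 26 mm below the key's origin (its underside 31 mm below). With the collar on the seated plate the head hangs 3 mm below the carrier's recess floor plate and 5 mm above the cavity's floor, free to turn.
- hose_white: Fixed white air hose, about 14 mm thick, an obstacle: it leans up and away from the robot in the plane y = -0.05, from x = 0.35 at the table to x = 0.46 at 0.35 m height and x = 0.60 at 0.98 m height. All the work lies to the robot's right of it.
- nozzle_a: Bystander: white piping nozzle, 34 mm wide, 38 mm tall. Origin at its underside.
- nozzle_b: Bystander: a second white piping nozzle of the same size.
- choc_fork: Bystander: chocolate in the shape of pliers, 42 x 95 x 10 mm.
- brush: Bystander: pastry brush with a wooden handle, 184 mm long, 19 mm tall.

How it is judged:
By the outcome, as a careful person would: the job done as asked, in the order asked, and still so for the second after the job is handed in, with the robot touching nothing.
It also fails if it takes over 58 s, if anything falls off the work surface, if the arm or the gripper's body presses on something with over 40 N, if the wrist force passes 120 N, or if a joint passes its speed limit or range.

## Working session

There is one attempt and no reset: what is moved stays moved. The work goes in short steps, Python scripts to look and compute and a tool call to move; the robot and the scene stay as the last step left them, time stands still between calls to the robot, and variables do not carry over. Pictures are saved under pics/ and viewed, at most 10 in all, crops included, and the job is handed in when it is done.

Besides the shell and the picture viewer there is one more tool, called after "Emit:" in YAML: its name, and indented under it one key for each argument. apply_moves: Moves the arm, as the interface text tells. Its arguments: {"type":"object","properties":{"targets":{"type":"array"},"squeeze":{"type":"number"}},"required":["targets"]}

```bash
mkdir -p pics; ls; cat > h.py <<'E'
import numpy as np, cv2
from plant import status, cams, bot
def get(n,fn=None):
    d=cams.get_image(n)
    if fn: cv2.imwrite('pics/'+fn,cv2.cvtColor(d['image'],cv2.COLOR_RGB2BGR))
    d['K']=np.array([[d['fx'],0,d['cx']],[0,d['fy'],d['cy']],[0,0,1.]]);d['R']=np.array(d['R']);d['t']=np.array(d['t']);d['D']=np.array(d['D'],float)
    return d
def ray(d,px,z):
    px=np.array(px,float).reshape(-1,1,2)
    u=cv2.undistortPoints(px,d['K'],d['D']).reshape(-1,2)
    v=np.c_[u,np.ones(len(u))]@d['R']; c=-d['R'].T@d['t']
    return c+v*((z-c[2])/v[:,2])[:,None]
def proj(d,X):
    return cv2.projectPoints(np.array(X,float).reshape(-1,3),cv2.Rodrigues(d['R'])[0],d['t'],d['K'],d['D'])[0].reshape(-1,2)
E
python3 - <<'E'
from h import *
a=get('top','top0.png');b=get('scene','scene0.png')
for d in(a,b): print(-d['R'].T@d['t'],d['R'][2],d['fx'])
cv2.imwrite('pics/both.png',cv2.resize(np.hstack([cv2.imread('pics/top0.png'),cv2.imread('pics/scene0.png')]),(800,300)))
print(status.get_obs())
E
```

```text
pics
[ 0.34952792 -0.26115746  1.04016541] [ 0.19011478  0.00266394 -0.98175826] 486.35270601336964
[0.27355404 0.27258483 0.68199314] [ 0.29210734 -0.64882872 -0.70263404] 371.668466360841
{'time': 0.1, 'qpos': array([-1.20940546e+00,  1.31098506e-01,  1.48918090e+00,  1.22346746e-05,
        1.52301310e+00, -8.54185008e-02]), 'qvel': array([ 7.68507177e-05, -4.78590296e-04, -2.16043528e-03,  1.15270320e-03,
       -1.88653507e-03, -6.36234463e-04]), 'effort': array([ 9.03287528e-04, -5.70952892e+01, -5.01940119e+01, -1.79902395e-04,
        8.27124633e-03, -1.00628595e-04]), 'tcp_pos': array([ 0.25910437, -0.5406584 ,  0.25533584]), 'tcp_rot': array([-8.42687342e-04,  9.75148505e-01,  2.21550604e-01, -1.10854129e-04]), 'ft_force': array([ 0.1337705 , -0.10644377,  0.44615334]), 'ft_torque': array([0.00921416, 0.02334086, 0.02067734]), 'grip_force': 0.0, 'opening': 0.0854819392424041}
```

View pics/top0.png

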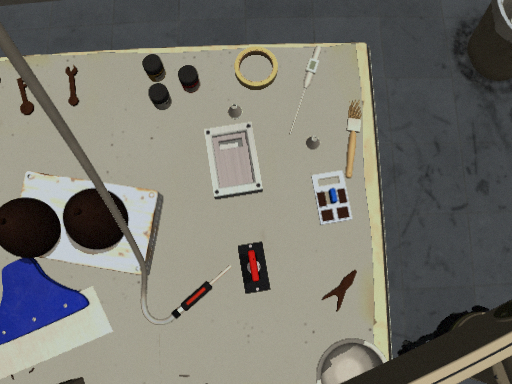

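View pics/scene0.png

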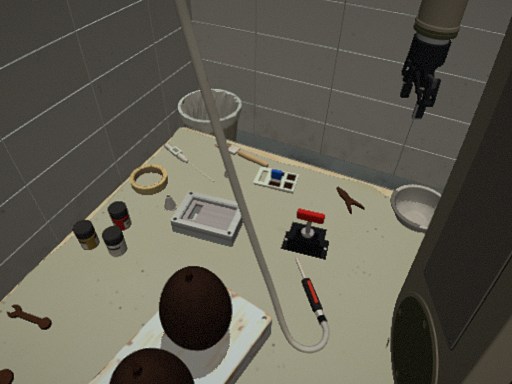

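The top view shows the carrier at about (233,159) with its slot at (230,143), and the plate at (331,197) with its blue bar at (333,195) and slot at (328,180). The key and stand are at (254,266). The scene view shows the hose to the left of all of these. Next I'll measure them.

```bash
cat > m.py <<'E'
from h import *
d=get('top');im=d['image'];hsv=cv2.cvtColor(im,cv2.COLOR_RGB2HSV)
def blob(mask,box,z,close=0):
    x0,y0,x1,y1=box;m=np.zeros(mask.shape,np.uint8);m[y0:y1,x0:x1]=mask[y0:y1,x0:x1]*255
    if close:m=cv2.morphologyEx(m,cv2.MORPH_CLOSE,np.ones((close,close)))
    c=max(cv2.findContours(m,0,cv2.CHAIN_APPROX_NONE)[0],key=cv2.contourArea).reshape(-1,2)
    P=ray(d,c,z)[:,:2]
    (cx,cy),(w,h),a=cv2.minAreaRect((P*1000).astype(np.float32))
    b=cv2.boxPoints(((cx,cy),(w,h),a));e=[b[1]-b[0],b[2]-b[1]];L=max(e,key=np.linalg.norm)
    return np.round([cx,cy,w,h],1),round(np.degrees(np.arctan2(L[1],L[0]))%180,1)
H,S,V=[hsv[...,i].astype(int) for i in range(3)]
i=im.astype(int)
for n,p in dict(table=(285,180),plate=(320,215),rim=(213,150),floor=(233,170),slot=(230,143),pslot=(328,180),black=(247,285)).items(): print(n,i[p[1],p[0]],hsv[p[1],p[0]])
print('plate',blob(V>215,(300,160,362,232),.010,9))
print('carrier',blob(V>215,(195,112,275,205),.042,5))
print('bar',blob((H>100)&(H<130)&(S>120),(300,160,362,232),.038))
print('key',blob(((H<8)|(H>172))&(S>150)&(V>100),(230,230,280,305),.113))
print('stand',blob(V<60,(230,230,285,305),.044,9))
c=np.hstack([cv2.resize(im[112:204,198:274],None,fx=5,fy=5,interpolation=2),cv2.resize(im[155:247,295:371],None,fx=5,fy=5,interpolation=2)])
cv2.imwrite('pics/c1.png',c[...,::-1])
E
python3 m.py
```

```text
table [160 157 141] [ 25  30 160]
plate [189 196 201] [103  15 201]
rim [168 169 158] [ 33  17 169]
floor [167 156 152] [  8  23 167]
slot [162 164 154] [ 36  16 164]
pslot [164 160 143] [ 24  33 164]
black [24 26 24] [60 20 26]Traceback (most recent call last):
  File "m.py", line 14, in <module>
    print('plate',blob(V>215,(300,160,362,232),.010,9))
                  ~~~~^^^^^^^^^^^^^^^^^^^^^^^^^^^^^^^^
  File "m.py", line 6, in blob
    c=max(cv2.findContours(m,0,cv2.CHAIN_APPROX_NONE)[0],key=cv2.contourArea).reshape(-1,2)
      ~~~^^^^^^^^^^^^^^^^^^^^^^^^^^^^^^^^^^^^^^^^^^^^^^^^^^^^^^^^^^^^^^^^^^^^
ValueError: max() iterable argument is empty
```

```bash
sed -i "s/V>215,(300/(i[...,2]>172),(300/; s/V>215,(195/(i[...,2]>172),(195/" m.py
sed -i '/^c=np/,$d' m.py
cat >> m.py <<'E'
c=np.hstack([cv2.resize(im[112:204,198:274],None,fx=5,fy=5,interpolation=2),cv2.resize(im[155:247,295:371],None,fx=5,fy=5,interpolation=2)])
cv2.imwrite('pics/c1.png',c[...,::-1])
E
python3 m.py|grep -v '\]\]'
```

```text
table [166 163 148] [ 25  28 166]
plate [193 201 205] [100  15 205]
rim [168 168 158] [ 30  15 168]
floor [164 153 148] [  9  25 164]
slot [158 157 150] [ 26  13 158]
pslot [163 159 145] [ 23  28 163]
black [21 20 21] [150  12  21]
plate (array([ 528.7, -426.3,  109.3,   69.3]), np.float32(8.1))
carrier (array([ 610.9, -215.3,  147.7,  103.1]), np.float32(8.1))
bar (array([ 526.2, -424. ,   29.7,   13.8]), np.float32(8.1))
key (array([ 382.6, -254.2,   58. ,   12.9]), np.float32(8.7))
stand (array([ 380.9, -254.2,   96.9,   51.1]), np.float32(8.5))
```

View pics/c1.png

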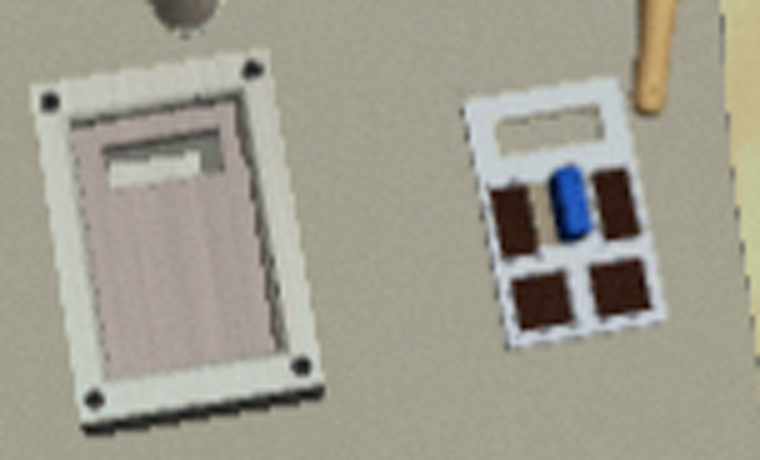

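Sizes match what was given: plate 109x69, carrier 148x103, key handle 58x13, all at yaw about 8.1°. I'm moving above the plate.

Emit:
apply_moves:
  targets:
    - [0, [0, 0, 0], 0.102]
    - [0, [0, 0, 0], 0.102]
    - [0, [0, 0, 0], 0.102]
    - [0, [3.5, -0.95, 1.0], 0]
    - [0, [3.5, -0.95, 1.0], 0]
  squeeze: 40

```text
time: 0.62
tcp_pos: [0.3254, -0.5134, 0.2368]
tcp_rot: [0.001, 0.998, 0.068, 0.0]
ft_force: [1.4, -1.5, 0.1]
opening: 0.0859
grip_force: 0.0
```

Emit:
apply_moves:
  targets:
    - [0, [3.5, -0.95, 1.0], 0]
    - [0, [3.5, -0.95, 1.0], 0]
    - [0, [3.5, -0.95, 1.0], 0]
    - [0, [3.5, -0.95, 1.0], 0]
    - [0, [3.5, -0.95, 1.0], 0]

```text
time: 1.03
tcp_pos: [0.4939, -0.4398, 0.1856]
tcp_rot: [-0.0, 0.998, 0.07, -0.0]
ft_force: [0.1, -0.8, 1.0]
opening: 0.0854
grip_force: 0.0
```

Emit:
apply_moves:
  targets:
    - [0, [3.5, -0.95, 1.0], 0]
    - [0, [0, 0, 0], 0]
    - [0, [0, 0, 0], 0]

```text
time: 1.28
tcp_pos: [0.527, -0.4245, 0.1743]
tcp_rot: [-0.001, 0.997, 0.072, -0.001]
ft_force: [-0.9, -1.3, 0.0]
opening: 0.0855
grip_force: 0.0
```

```bash
cat > s.py <<'E'
from h import *
import sys
from scipy.spatial.transform import Rotation as Ro
def st(tgt=None):
    o=status.get_obs();q=o['tcp_rot'];R=Ro.from_quat([q[1],q[2],q[3],q[0]]).as_matrix()
    print('t',round(o['time'],2),'tcp',np.round(o['tcp_pos'],4),'yaw x',round(np.degrees(np.arctan2(R[1,0],R[0,0])),2),'tilt',np.round(R[:2,2],3),'F',np.round(o['ft_force'],1),'open',round(o['opening'],4),'g',round(o['grip_force'],1),'q',np.round(o['qpos'],2))
    if tgt is not None: print('shift cm',np.round(R.T@(np.array(tgt)-o['tcp_pos'])*100,2))
if __name__=='__main__': st([float(v) for v in sys.argv[1:4]] or None)
E
python3 - <<'E'
from s import *
st([.5275,-.425,.037])
d=get('wrist','w1.png')
print(-d['R'].T@d['t'],d['R'][2])
E
```

```text
t 1.28 tcp [ 0.527  -0.4245  0.1743] yaw x 8.26 tilt [-0.002  0.002] F [-0.9 -1.3  0. ] open 0.0855 g 0.0 q [-0.75  0.38  1.34  0.    1.42  0.67]
shift cm [ 0.06  0.09 13.73]
[ 0.60734249 -0.41244548  0.29207189] [-0.31702852 -0.0438928  -0.94739978]
```

View pics/w1.png

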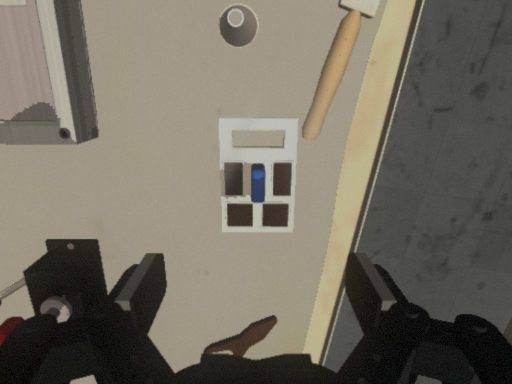

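The wrist view shows the plate at about (259,175), bar at (258,182), slot at (258,138), between the jaws and aligned. I'll refine the plate position from this view.

```bash
cat > m2.py <<'E'
from h import *
def prep(d):
    hsv=cv2.cvtColor(d['image'],cv2.COLOR_RGB2HSV);return [hsv[...,i].astype(int) for i in range(3)]+[d['image'].astype(int)]
def blob(d,mask,box,z,close=0):
    x0,y0,x1,y1=box;m=np.zeros(mask.shape,np.uint8);m[y0:y1,x0:x1]=mask[y0:y1,x0:x1]*255
    if close:m=cv2.morphologyEx(m,cv2.MORPH_CLOSE,np.ones((close,close)))
    c=max(cv2.findContours(m,0,cv2.CHAIN_APPROX_NONE)[0],key=cv2.contourArea).reshape(-1,2)
    P=ray(d,c,z)[:,:2]
    (cx,cy),(w,h),a=cv2.minAreaRect((P*1000).astype(np.float32))
    b=cv2.boxPoints(((cx,cy),(w,h),a));e=[b[1]-b[0],b[2]-b[1]];L=max(e,key=np.linalg.norm)
    return np.round([cx,cy,w,h],1),round(float(np.degrees(np.arctan2(L[1],L[0]))%180),1)
E
python3 - <<'E'
from m2 import *
d=get('wrist');H,S,V,i=prep(d)
print(i[125,225],i[60,180])
print('plate',blob(d,(i[...,2]>i[50:100,150:220,2].mean()+22),(205,105,310,245),.010,11))
print('bar',blob(d,(H>100)&(H<130)&(S>110),(240,155,280,210),.038))
E
```

```text
[188 190 181] [160 152 137]
plate (array([ 527.4, -425.7,  108.8,   69.9]), 8.2)
bar (array([ 528.3, -425.6,   27.5,    9.2]), 7.9)
```

Emit:
apply_moves:
  targets:
    - [0.62, [0.1, 0.13, 3], 0]
    - [0.62, [0, 0, 3], 0]
    - [0.62, [0, 0, 3], 0]
    - [0.62, [0, 0, 2.5], 0]
    - [0.62, [0, 0, 0], 0]

```text
time: 1.8
tcp_pos: [0.5226, -0.426, 0.055]
tcp_rot: [-0.003, 0.998, 0.069, -0.003]
ft_force: [-1.4, 0.7, -2.0]
opening: 0.0328
grip_force: 0.0
```

```bash
python3 - <<'E'
from s import *
st([.5278,-.4258,.038])
d=get('wrist','w2.png')
E
```

```text
t 1.8 tcp [ 0.5226 -0.426   0.055 ] yaw x 7.95 tilt [-0.007  0.006] F [-1.4  0.7 -2. ] open 0.0328 g 0.0 q [-0.76  0.5   1.42 -0.    1.23  0.67]
shift cm [0.53 0.06 1.7 ]
```

View pics/w2.png

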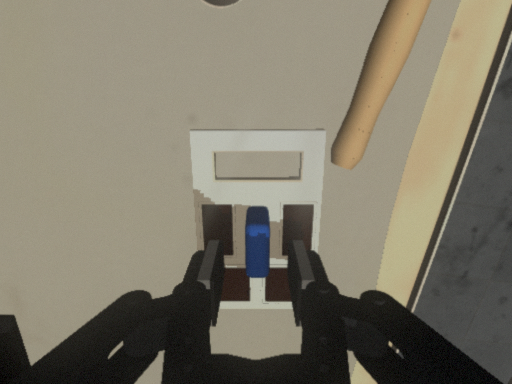

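The jaws straddle the blue bar, centred at about (258,240). The arm was still settling, so I'll let it settle and then go down slowly.

Emit:
apply_moves:
  targets:
    - [0.62, [0, 0, 0], 0]
    - [0.62, [0, 0, 0], 0]
    - [0.62, [0, 0, 0], 0]
    - [0.62, [0, 0, 0.5], 0]
    - [0.62, [0, 0, 0], 0]

```text
time: 2.27
tcp_pos: [0.5274, -0.428, 0.057]
tcp_rot: [0.001, 0.998, 0.07, 0.0]
ft_force: [0.3, -0.3, 0.2]
opening: 0.0325
grip_force: 0.0
```

```bash
python3 s.py .5278 -.4258 .038
```

```text
t 2.27 tcp [ 0.5274 -0.428   0.057 ] yaw x 8.07 tilt [ 0.001 -0.001] F [ 0.3 -0.3  0.2] open 0.0325 g 0.0 q [-0.76  0.5   1.42 -0.    1.22  0.67]
shift cm [ 0.07 -0.22  1.9 ]
```

Emit:
apply_moves:
  targets:
    - [0.62, [0, -0.15, 1], 0]
    - [0.62, [0, 0, 0.5], 0]
    - [0.62, [0, 0, 0.4], 0]
    - [0.62, [0, 0, 0], 0]
    - [0.62, [0, 0, 0], 0]

```text
time: 2.68
tcp_pos: [0.5264, -0.4258, 0.0364]
tcp_rot: [-0.001, 0.998, 0.07, -0.001]
ft_force: [-0.3, -0.5, 0.1]
opening: 0.032
grip_force: 0.0
```

Emit:
apply_moves:
  targets:
    - [1, [0, 0, 0], 0]
    - [1, [0, 0, 0], 0]
    - [1, [0, 0, 0], 0]
    - [1, [0, 0, 0], 0]
    - [1, [0, 0, 0], 0]

```text
time: 3.1
tcp_pos: [0.527, -0.4265, 0.0377]
tcp_rot: [0.0, 0.998, 0.07, 0.0]
ft_force: [-0.3, 0.1, 1.6]
opening: 0.0116
grip_force: 39.7
```

```bash
python3 s.py .5278 -.4258 .038
```

```text
t 3.1 tcp [ 0.527  -0.4265  0.0377] yaw x 8.07 tilt [ 0.001 -0.001] F [-0.3  0.1  1.6] open 0.0116 g 39.7 q [-0.76  0.52  1.43  0.    1.19  0.67]
shift cm [ 0.09 -0.05 -0.03]
```

The plate is gripped (opening 11.6 mm). Now I'll lift it and carry it over the carrier.

Emit:
apply_moves:
  targets:
    - [1, [0, 0, -1.5], 0]
    - [1, [0, 0, -3], 0]
    - [1, [0, 0, -3], 0]
    - [1, [0, 0, -1.5], 0]
    - [1, [1.4, -2.5, 0], 0]

```text
time: 3.52
tcp_pos: [0.5379, -0.4057, 0.1345]
tcp_rot: [0.005, 0.998, 0.068, 0.003]
ft_force: [2.2, -0.4, 0.2]
opening: 0.0108
grip_force: 39.4
```

Emit:
apply_moves:
  targets:
    - [1, [1.9, -3.4, 0], 0]
    - [1, [1.9, -3.4, 0], 0]
    - [1, [1.9, -3.4, 0], 0]
    - [1, [1.9, -3.4, 0], 0]
    - [1, [1.4, -2.5, 0], 0]

```text
time: 3.93
tcp_pos: [0.6044, -0.2243, 0.1277]
tcp_rot: [-0.0, 0.997, 0.071, 0.0]
ft_force: [0.8, 0.0, -1.3]
opening: 0.0118
grip_force: 39.4
```

Emit:
apply_moves:
  targets:
    - [1, [0.9, -1.0, 0], 0]
    - [1, [0, 0, 0], 0]
    - [1, [0, 0, 0], 0]
    - [1, [0, 0, 0], 0]
    - [1, [0, 0, 0], 0]

```text
time: 4.35
tcp_pos: [0.6106, -0.2178, 0.1273]
tcp_rot: [0.0, 0.998, 0.07, -0.0]
ft_force: [-0.1, 0.2, -1.2]
opening: 0.0113
grip_force: 39.4
```

```bash
python3 s.py .6089 -.2148 .070
```

```text
t 4.35 tcp [ 0.6106 -0.2178  0.1273] yaw x 7.97 tilt [-0. -0.] F [-0.1  0.2 -1.2] open 0.0113 g 39.4 q [-0.42  0.35  1.48 -0.    1.32  1.01]
shift cm [-0.13 -0.33  5.73]
```

Emit:
apply_moves:
  targets:
    - [1, [-0.13, -0.33, 1.5], 0]
    - [1, [0, 0, 1.5], 0]
    - [1, [0, 0, 0.8], 0]
    - [1, [0, 0, 0], 0]
    - [1, [0, 0, 0], 0]

```text
time: 4.77
tcp_pos: [0.6087, -0.2139, 0.0888]
tcp_rot: [-0.0, 0.998, 0.07, -0.001]
ft_force: [-0.3, -0.4, -0.8]
opening: 0.0115
grip_force: 39.4
```

```bash
python3 - <<'E'
from s import *
st([.6089,-.2148,.070])
d=get('wrist','w3.png')
E
```

```text
t 4.77 tcp [ 0.6087 -0.2139  0.0888] yaw x 8.0 tilt [-0.001  0.001] F [-0.3 -0.4 -0.8] open 0.0115 g 39.4 q [-0.42  0.38  1.51 -0.    1.25  1.01]
shift cm [0.01 0.09 1.88]
```

View pics/w3.png

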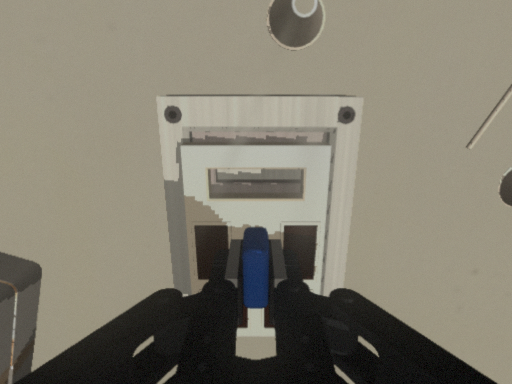

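The plate hovers just above the recess: its far corners are at (182,146) and (330,145), and the rim's outer corners at (159,97) and (362,97). The view shows the bevel and recess edge on both sides. I'll check the offset with rays.

```bash
python3 - <<'E'
from h import *
d=get('wrist')
a=np.radians(8.05);u=np.array([np.cos(a),np.sin(a)]);v=np.array([-u[1],u[0]])
o=np.array([.6089,-.2148])
def loc(p,z): r=ray(d,p,z)[:,:2]-o; return np.round(np.c_[r@u,r@v]*1000,1)
print('rim out (75,+-52)',loc([(159,97),(362,97)],.042).tolist())
print('screws',loc([(173,114),(346,114)],.042).tolist())
print('plate (55,+-35)',loc([(182,146),(330,145)],.061).tolist())
print('pslot near edges',loc([(208,168),(304,168),(208,199),(304,199)],.061).tolist())
E
```

```text
rim out (75,+-52) [[76.5, 49.9], [76.4, -52.5]]
screws [[68.1, 43.5], [68.0, -45.2]]
plate (55,+-35) [[55.0, 35.6], [55.4, -33.6]]
pslot near edges [[44.4, 24.0], [44.3, -21.9], [28.6, 24.8], [28.6, -22.7]]
```

Emit:
apply_moves:
  targets:
    - [1, [0.09, 0.18, 0], 0]
    - [1, [0, 0, 0], 0]
    - [1, [0, 0, 0.5], 0]
    - [1, [0, 0, 0.4], 0]
    - [1, [0, 0, 0], 0]

```text
time: 5.28
tcp_pos: [0.6098, -0.2145, 0.0789]
tcp_rot: [-0.0, 0.998, 0.07, -0.001]
ft_force: [0.5, 1.4, -2.1]
opening: 0.0111
grip_force: 39.4
```

Emit:
apply_moves:
  targets:
    - [1, [0, 0, 0.3], 0]
    - [1, [0, 0, 0.3], 0]
    - [1, [0, 0, 0.2], 0]
    - [1, [0, 0, 0], 0]
    - [1, [0, 0, 0], 0]

```text
time: 5.7
tcp_pos: [0.6104, -0.2148, 0.072]
tcp_rot: [-0.0, 0.998, 0.07, -0.0]
ft_force: [-0.0, -0.4, -0.8]
opening: 0.0112
grip_force: 39.4
```

```bash
python3 s.py .6097 -.2165 .070
```

```text
t 5.7 tcp [ 0.6104 -0.2148  0.072 ] yaw x 8.07 tilt [-0.  0.] F [-0.  -0.4 -0.8] open 0.0112 g 39.4 q [-0.42  0.41  1.51  0.    1.23  1.01]
shift cm [-0.09  0.16  0.2 ]
```

Emit:
apply_moves:
  targets:
    - [1, [0, 0, 0.15], 0]
    - [1, [0, 0, 0.15], 0]
    - [1, [0, 0, 0], 0]
    - [1, [0, 0, 0], 0]

```text
time: 6.03
tcp_pos: [0.6109, -0.215, 0.0697]
tcp_rot: [0.0, 0.998, 0.07, 0.0]
ft_force: [1.1, 0.6, 1.2]
opening: 0.0111
grip_force: 39.7
```

```bash
python3 s.py .6097 -.2165 .070
```

```text
t 6.03 tcp [ 0.6109 -0.215   0.0697] yaw x 8.07 tilt [ 0.001 -0.   ] F [1.1 0.6 1.2] open 0.0111 g 39.7 q [-0.42  0.41  1.51  0.    1.22  1.01]
shift cm [-0.14  0.13 -0.03]
```

The load has gone off the wrist and the height matches the seated pose. Releasing and rising.

Emit:
apply_moves:
  targets:
    - [0.6, [0, 0, 0], 0]
    - [0.6, [0, 0, 0], 0]
    - [0.6, [0, 0, 0], 0]
    - [0.6, [0, 0, -1], 0]
    - [0.6, [0, 0, -3], 0]

```text
time: 6.45
tcp_pos: [0.6071, -0.2134, 0.1044]
tcp_rot: [-0.002, 0.998, 0.07, -0.004]
ft_force: [-0.4, 0.4, -1.9]
opening: 0.034
grip_force: 0.0
```

Emit:
apply_moves:
  targets:
    - [0.3, [0, 0, -3], 0]
    - [0.3, [0, 0, -3], 0]
    - [0.3, [0, 0, -1], 0]
    - [0.3, [0, 0, 0], 0]
    - [0.3, [0, 0, 0], 0]

```text
time: 6.87
tcp_pos: [0.611, -0.2151, 0.1802]
tcp_rot: [0.0, 0.998, 0.07, 0.001]
ft_force: [-0.4, -0.1, -0.8]
opening: 0.0597
grip_force: 0.0
```

```bash
python3 - <<'E'
from s import *
st()
d=get('wrist','w4.png')
E
```

```text
t 6.87 tcp [ 0.611  -0.2151  0.1802] yaw x 8.07 tilt [ 0.002 -0.001] F [-0.4 -0.1 -0.8] open 0.0597 g 0.0 q [-0.42  0.3   1.43  0.    1.41  1.01]
```

View pics/w4.png

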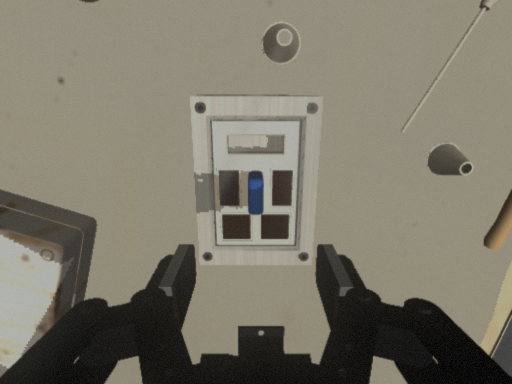

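The plate lies flush in the recess, slot over slot; the plate slot shows at about (228–285, 135–153) with the carrier slot visible through it. Now I'll measure the slot and the key.

```bash
python3 - <<'E'
from m2 import *
d=get('wrist');H,S,V,i=prep(d)
r=ray(d,[(228,135),(285,135),(228,153),(285,153)],.042)[:,:2];print('slot px',r.mean(0).round(4))
m=(H>100)&(H<130)&(S>110)
print('bar',blob(d,m,(240,160,275,225),.070))
print('plate',blob(d,i[...,2]>150,(212,121,300,246),.042,9))
print('outer',blob(d,i[...,2]>i[100:200,100:170,2].mean()+18,(180,85,335,275),.042,15))
a=np.radians(8.05);print('from tcp',np.array([.6109,-.215])+.0369*np.array([np.cos(a),np.sin(a)]))
from s import st
st([.3826,-.2542,.18])
E
```

```text
slot px [ 0.646  -0.2098]
bar (array([ 612.2, -214.5,   27.4,    9.8]), 7.7)
plate (array([ 610.8, -214.5,  107.7,   69.5]), 8.0)
outer (array([ 609.9, -214.9,  149.5,  103.9]), 7.8)
from tcp [ 0.6474364  -0.20983263]
t 6.97 tcp [ 0.6096 -0.2145  0.1774] yaw x 8.07 tilt [-0.003  0.001] F [-0.7  0.7 -0.6] open 0.0595 g 0.0 q [-0.42  0.3   1.44 -0.    1.41  1.01]
shift cm [-23.03   0.75  -0.21]
```

Emit:
apply_moves:
  targets:
    - [0, [-2.5, 0.1, -0.5], 0]
    - [0, [-3.7, 0.1, 0], 0]
    - [0, [-3.7, 0.1, 0], 0]
    - [0, [-3.7, 0.1, 0], 0]
    - [0, [-3.7, 0.1, 0], 0]

```text
time: 7.38
tcp_pos: [0.4373, -0.2433, 0.1817]
tcp_rot: [-0.001, 0.998, 0.071, -0.002]
ft_force: [0.3, -0.6, 0.4]
opening: 0.0854
grip_force: 0.0
```

Emit:
apply_moves:
  targets:
    - [0, [-3.5, 0.1, 0], 0]
    - [0, [-2.2, 0.1, 0], 0]
    - [0, [0, 0, 0], 0]
    - [0, [0, 0, 0], 0]
    - [0, [0, 0, 0], 0]

```text
time: 7.8
tcp_pos: [0.3837, -0.2537, 0.1833]
tcp_rot: [-0.001, 0.998, 0.07, -0.0]
ft_force: [-0.7, 0.4, -0.4]
opening: 0.0857
grip_force: 0.0
```

```bash
python3 - <<'E'
from m2 import *
from s import st
st([.382,-.254,.107])
d=get('wrist','w5.png');H,S,V,i=prep(d)
m=((H<8)|(H>172))&(S>120)&(V>60)
ys,xs=np.where(m[:, 150:360]);print(len(xs),xs.min()+150,xs.max()+150,ys.min(),ys.max())
print('key',blob(d,m,(150,0,360,383),.113))
E
```

```text
t 7.8 tcp [ 0.3837 -0.2537  0.1833] yaw x 8.04 tilt [-0.001  0.001] F [-0.7  0.4 -0.4] open 0.0857 g 0.0 q [-0.7  -0.21  1.95  0.    1.4   0.73]
shift cm [-0.17  0.01  7.63]
1787 245 266 170 259
key (array([ 384.4, -252.9,   62.3,   13.4]), 7.4)
```

View pics/w5.png

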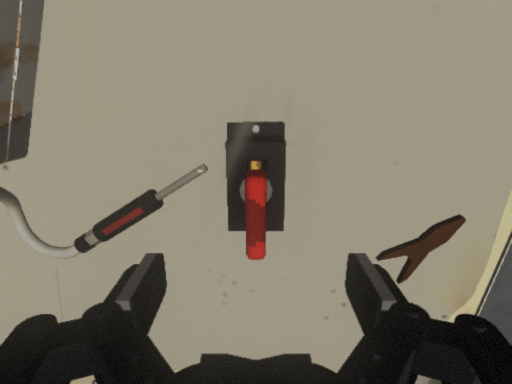

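The red handle is at (256,170–259), midway between the jaws and aligned with them. Lowering, then gripping.

Emit:
apply_moves:
  targets:
    - [0.5, [-0.05, 0, 2], 0]
    - [0.5, [0, 0, 2.5], 0]
    - [0.5, [0, 0, 2], 0]
    - [0.5, [0, 0, 1.1], 0]
    - [0.5, [0, 0, 0], 0]

```text
time: 8.27
tcp_pos: [0.3822, -0.2524, 0.1051]
tcp_rot: [-0.002, 0.997, 0.071, -0.002]
ft_force: [-0.2, -1.2, 0.2]
opening: 0.0428
grip_force: 0.0
```

Emit:
apply_moves:
  targets:
    - [0.5, [0, 0, 0], 0]
    - [0.5, [0, 0, 0], 0]
    - [0.5, [0, 0, 0], 0]
    - [0.5, [0, 0, 0], 0]

```text
time: 8.6
tcp_pos: [0.3842, -0.2548, 0.1097]
tcp_rot: [0.001, 0.998, 0.07, 0.001]
ft_force: [-1.1, -0.6, -0.4]
opening: 0.0431
grip_force: 0.0
```

Emit:
apply_moves:
  targets:
    - [1, [0, 0, 0], 0]
    - [1, [0, 0, 0], 0]
    - [1, [0, 0, 0], 0]
    - [1, [0, 0, 0], 0]
    - [1, [0, 0, 0], 0]
  squeeze: 60

```text
time: 9.02
tcp_pos: [0.3836, -0.2544, 0.1089]
tcp_rot: [0.0, 0.998, 0.07, 0.0]
ft_force: [-0.3, 0.7, 4.7]
opening: 0.0133
grip_force: 59.7
```

```bash
python3 s.py .3833 -.253 .107
```

```text
t 9.02 tcp [ 0.3836 -0.2544  0.1089] yaw x 8.06 tilt [ 0.001 -0.001] F [-0.3  0.7  4.7] open 0.0133 g 59.7 q [-0.7  -0.13  2.03 -0.    1.24  0.73]
shift cm [-0.01 -0.15  0.19]
```

Emit:
apply_moves:
  targets:
    - [1, [0, 0, -0.6], 0]
    - [1, [0, 0, -1], 0]
    - [1, [0, 0, -1], 0]
    - [1, [0, 0, -1], 0]
    - [1, [0, 0, -1], 0]

```text
time: 9.43
tcp_pos: [0.3835, -0.2543, 0.1557]
tcp_rot: [0.0, 0.998, 0.07, 0.0]
ft_force: [-0.2, -0.7, -1.5]
opening: 0.0131
grip_force: 59.0
```

Emit:
apply_moves:
  targets:
    - [1, [0, 0, -1.5], 0]
    - [1, [0, 0, -1.5], 0]
    - [1, [0, 0, -0.4], 0]
    - [1, [0, 0, 0], -0.12]
    - [1, [0, 0, 0], -0.12]

```text
time: 9.85
tcp_pos: [0.3837, -0.2544, 0.1892]
tcp_rot: [0.001, 0.981, 0.192, 0.001]
ft_force: [-0.8, 0.3, -2.1]
opening: 0.0132
grip_force: 59.0
```

Emit:
apply_moves:
  targets:
    - [1, [0, 0, 0], -0.12]
    - [1, [0, 0, 0], -0.12]
    - [1, [0, 0, 0], -0.12]
    - [1, [0, 0, 0], -0.12]
    - [1, [0, 0, 0], -0.12]

```text
time: 10.27
tcp_pos: [0.3833, -0.2541, 0.1883]
tcp_rot: [0.0, 0.881, 0.474, 0.0]
ft_force: [0.7, -0.6, -0.8]
opening: 0.0129
grip_force: 59.0
```

Emit:
apply_moves:
  targets:
    - [1, [0, 0, 0], -0.12]
    - [1, [0, 0, 0], -0.12]
    - [1, [0, 0, 0], -0.12]
    - [1, [0, 0, 0], -0.12]
    - [1, [0, 0, 0], -0.12]

```text
time: 10.68
tcp_pos: [0.3833, -0.2541, 0.1883]
tcp_rot: [-0.0, 0.701, 0.713, 0.0]
ft_force: [0.8, -0.1, -0.9]
opening: 0.0133
grip_force: 59.0
```

Emit:
apply_moves:
  targets:
    - [1, [0, 0, 0], -0.12]
    - [1, [0, 0, 0], 0]
    - [1, [0, 0, 0], 0]
    - [1, [0, 0, 0], 0]
    - [1, [0, 0, 0], 0]

```text
time: 11.1
tcp_pos: [0.3833, -0.2541, 0.1883]
tcp_rot: [-0.0, 0.661, 0.751, -0.0]
ft_force: [-0.9, 0.1, -1.7]
opening: 0.013
grip_force: 59.0
```

```bash
python3 s.py .6463 -.2098 .18
```

```text
t 11.1 tcp [ 0.3833 -0.2541  0.1883] yaw x 97.28 tilt [-0. -0.] F [-0.9  0.1 -1.7] open 0.013 g 59.0 q [-0.7  -0.22  1.95 -0.    1.41 -0.82]
shift cm [ 1.07 26.65  0.83]
```

Emit:
apply_moves:
  targets:
    - [1, [0.1, 2.0, 0], -0.012]
    - [1, [0.2, 3.6, 0], 0]
    - [1, [0.2, 3.6, 0], 0]
    - [1, [0.2, 3.6, 0], 0]
    - [1, [0.1, 3.6, 0], 0]

```text
time: 11.52
tcp_pos: [0.5462, -0.2227, 0.1882]
tcp_rot: [0.0, 0.656, 0.755, 0.0]
ft_force: [-0.5, -0.9, -1.2]
opening: 0.0131
grip_force: 59.1
```

Emit:
apply_moves:
  targets:
    - [1, [0.1, 3.6, 0], 0]
    - [1, [0.1, 3.6, 0], 0]
    - [1, [0.1, 2.0, 0], 0]
    - [1, [0, 0.9, 0], 0]
    - [1, [0, 0, 0], 0]

```text
time: 11.93
tcp_pos: [0.6458, -0.205, 0.1875]
tcp_rot: [-0.0, 0.655, 0.755, 0.0]
ft_force: [0.4, -0.3, -2.4]
opening: 0.0134
grip_force: 59.2
```

Emit:
apply_moves:
  targets:
    - [1, [0, 0, 0], 0]
    - [1, [0, 0, 0], 0]
    - [1, [0, 0, 0], 0]

```text
time: 12.18
tcp_pos: [0.6433, -0.2063, 0.1883]
tcp_rot: [-0.0, 0.656, 0.755, -0.0]
ft_force: [-0.6, -0.7, -1.7]
opening: 0.0132
grip_force: 59.2
```

```bash
python3 s.py .6463 -.2098 .107
```

```text
t 12.18 tcp [ 0.6433 -0.2063  0.1883] yaw x 98.07 tilt [-0.  0.] F [-0.6 -0.7 -1.7] open 0.0132 g 59.2 q [-0.39  0.37  1.33 -0.    1.44 -0.53]
shift cm [-0.39  0.25  8.13]
```

Emit:
apply_moves:
  targets:
    - [1, [-0.39, 0.25, 1], 0]
    - [1, [0, 0, 1.5], 0]
    - [1, [0, 0, 1.4], 0]
    - [1, [0, 0, 0], 0]
    - [1, [0, 0, 0], 0]

```text
time: 12.6
tcp_pos: [0.6458, -0.2093, 0.1472]
tcp_rot: [-0.002, 0.655, 0.755, -0.001]
ft_force: [1.3, -0.2, -0.5]
opening: 0.0127
grip_force: 59.2
```

Emit:
apply_moves:
  targets:
    - [1, [0, 0, 0], 0]
    - [1, [0, 0, 0], 0]
    - [1, [0, 0, 0], 0]

```text
time: 12.85
tcp_pos: [0.6478, -0.2097, 0.1505]
tcp_rot: [0.001, 0.655, 0.755, 0.0]
ft_force: [0.3, 0.4, -0.8]
opening: 0.0131
grip_force: 59.2
```

```bash
python3 - <<'E'
from s import *
st([.6463,-.2098,.107])
d=get('wrist','w6.png')
o=status.get_obs();q=o['tcp_rot'];R=Ro.from_quat([q[1],q[2],q[3],q[0]]).as_matrix()
t=o['tcp_pos']
for n,c,z in(('headcorners from tcp',t[:2],t[2]-.065-.031),('slot assumed',np.array([.6463,-.2098]),.042)):
    u=R[:2,0];v=R[:2,1];hx,hy=(.02,.005) if 'head' in n else (.023,.0075)
    print(n,proj(d,[np.r_[c+sx*hx*u+sy*hy*v,z] for sx in(-1,1) for sy in(-1,1)]).round().tolist())
E
```

```text
t 12.85 tcp [ 0.6478 -0.2097  0.1505] yaw x 98.13 tilt [ 0.002 -0.001] F [ 0.3  0.4 -0.8] open 0.0131 g 59.2 q [-0.39  0.41  1.35 -0.    1.38 -0.53]
shift cm [ 0.02 -0.15  4.35]
headcorners from tcp [[250.0, 230.0], [263.0, 230.0], [249.0, 179.0], [264.0, 179.0]]
slot assumed [[245.0, 227.0], [264.0, 227.0], [244.0, 170.0], [265.0, 170.0]]
```

View pics/w6.png

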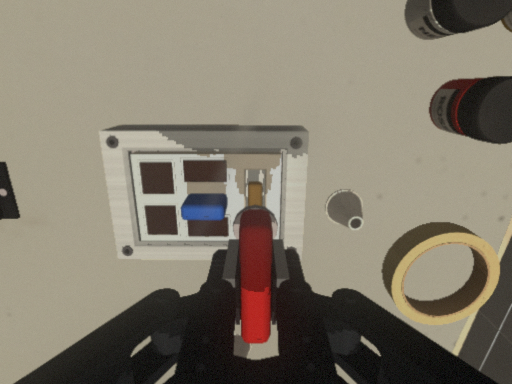

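The brass head end is at about (255,182), next to the slot's top end at about (255,169). I'll check the slot's edges numerically.

```bash
python3 - <<'E'
import cv2
im=cv2.imread('pics/w6.png')
for r in (166,169,172,175,178,184,190): print(r,[tuple(map(int,im[r,x][::-1])) for x in range(236,278,3)])
E
```

```text
166 [(149, 138, 117), (148, 139, 119), (147, 137, 117), (150, 139, 119), (147, 136, 116), (153, 140, 120), (151, 139, 120), (151, 140, 120), (150, 136, 118), (148, 136, 116), (145, 134, 114), (148, 137, 116), (152, 140, 119), (152, 141, 121)]
169 [(150, 140, 125), (149, 137, 118), (147, 136, 115), (125, 117, 101), (133, 126, 110), (129, 121, 104), (128, 120, 104), (128, 121, 105), (143, 136, 118), (127, 119, 103), (133, 125, 105), (150, 140, 119), (191, 192, 185), (187, 185, 178)]
172 [(152, 143, 126), (145, 133, 114), (148, 135, 117), (128, 121, 109), (127, 125, 116), (120, 118, 105), (120, 118, 108), (120, 116, 106), (186, 181, 166), (120, 116, 106), (127, 120, 102), (162, 154, 139), (195, 196, 190), (195, 197, 191)]
175 [(152, 140, 120), (147, 136, 115), (149, 140, 118), (134, 129, 115), (130, 126, 115), (118, 116, 104), (117, 115, 105), (122, 121, 111), (191, 185, 172), (177, 171, 157), (127, 118, 102), (149, 138, 118), (164, 157, 142), (194, 194, 189)]
178 [(149, 134, 114), (146, 136, 114), (145, 134, 115), (140, 132, 120), (122, 117, 108), (118, 115, 105), (117, 115, 104), (119, 116, 105), (189, 186, 169), (147, 144, 130), (134, 123, 105), (150, 138, 117), (191, 193, 186), (195, 195, 190)]
184 [(185, 183, 175), (147, 136, 116), (148, 136, 117), (114, 108, 97), (89, 77, 61), (98, 74, 47), (96, 77, 49), (96, 74, 47), (89, 71, 48), (120, 115, 104), (132, 122, 104), (151, 139, 120), (197, 197, 191), (195, 197, 190)]
190 [(193, 197, 189), (154, 144, 124), (146, 136, 115), (124, 118, 105), (110, 94, 69), (127, 101, 56), (130, 100, 57), (128, 98, 57), (118, 92, 57), (118, 111, 102), (131, 122, 105), (185, 184, 173), (194, 196, 190), (194, 195, 189)]
```

Emit:
apply_moves:
  targets:
    - [1, [0.17, 0.06, 0], 0]
    - [1, [0, 0, 0.5], 0]
    - [1, [0, 0, 0.4], 0]
    - [1, [0, 0, 0.3], 0]
    - [1, [0, 0, 0], 0]

```text
time: 13.32
tcp_pos: [0.6468, -0.2074, 0.1357]
tcp_rot: [-0.001, 0.655, 0.755, -0.0]
ft_force: [-0.5, 0.4, -1.4]
opening: 0.013
grip_force: 59.2
```

Emit:
apply_moves:
  targets:
    - [1, [0, 0, 0.3], 0]
    - [1, [0, 0, 0], 0]
    - [1, [0, 0, 0], 0]

```text
time: 13.57
tcp_pos: [0.6474, -0.2077, 0.134]
tcp_rot: [-0.0, 0.655, 0.755, -0.0]
ft_force: [-0.5, 0.4, -2.2]
opening: 0.0133
grip_force: 59.2
```

```bash
python3 s.py .6485 -.208 .107
```

```text
t 13.57 tcp [ 0.6474 -0.2077  0.134 ] yaw x 98.13 tilt [-0.  0.] F [-0.5  0.4 -2.2] open 0.0133 g 59.2 q [-0.39  0.42  1.37 -0.    1.35 -0.53]
shift cm [-0.05  0.11  2.7 ]
```

The head has entered the plate slot with no contact force. Continuing down.

Emit:
apply_moves:
  targets:
    - [1, [0, 0, 0.4], 0]
    - [1, [0, 0, 0.4], 0]
    - [1, [0, 0, 0.4], 0]
    - [1, [0, 0, 0.3], 0]
    - [1, [0, 0, 0], 0]

```text
time: 13.98
tcp_pos: [0.6468, -0.2075, 0.1179]
tcp_rot: [-0.001, 0.655, 0.755, -0.0]
ft_force: [-0.3, -0.1, -1.9]
opening: 0.0132
grip_force: 59.2
```

Emit:
apply_moves:
  targets:
    - [1, [0, 0, 0.4], 0]
    - [1, [0, 0, 0.3], 0]
    - [1, [0, 0, 0.2], 0]
    - [1, [0, 0, 0], 0]
    - [1, [0, 0, 0], 0]

```text
time: 14.4
tcp_pos: [0.6474, -0.2077, 0.1101]
tcp_rot: [-0.0, 0.655, 0.755, -0.0]
ft_force: [-0.7, 1.0, -1.0]
opening: 0.013
grip_force: 59.2
```

```bash
python3 s.py .6485 -.208 .107
```

```text
t 14.4 tcp [ 0.6474 -0.2077  0.1101] yaw x 98.14 tilt [-0.  0.] F [-0.7  1.  -1. ] open 0.013 g 59.2 q [-0.39  0.45  1.38  0.    1.31 -0.53]
shift cm [-0.05  0.1   0.31]
```

Emit:
apply_moves:
  targets:
    - [1, [0, 0, 0.15], 0]
    - [1, [0, 0, 0.1], 0]
    - [1, [0, 0, 0.06], 0]
    - [1, [0, 0, 0], 0]
    - [1, [0, 0, 0], 0]

```text
time: 14.82
tcp_pos: [0.6475, -0.2077, 0.1072]
tcp_rot: [-0.0, 0.655, 0.755, -0.0]
ft_force: [-0.5, 0.5, -1.2]
opening: 0.0126
grip_force: 59.2
```

```bash
python3 s.py .6485 -.208 .107
```

```text
t 14.82 tcp [ 0.6475 -0.2077  0.1072] yaw x 98.14 tilt [-0. -0.] F [-0.5  0.5 -1.2] open 0.0126 g 59.2 q [-0.39  0.45  1.39 -0.    1.31 -0.53]
shift cm [-0.04  0.09  0.02]
```

Emit:
apply_moves:
  targets:
    - [1, [0, 0, 0.05], 0.121]
    - [1, [0, 0, 0], 0.121]
    - [1, [0, 0, 0], 0.121]
    - [1, [0, 0, 0], 0.121]
    - [1, [0, 0, 0], 0.121]

```text
time: 15.23
tcp_pos: [0.6477, -0.2077, 0.107]
tcp_rot: [0.0, 0.852, 0.523, 0.0]
ft_force: [-0.8, 0.1, -0.5]
opening: 0.0126
grip_force: 59.3
```

Emit:
apply_moves:
  targets:
    - [1, [0, 0, 0], 0.121]
    - [1, [0, 0, 0], 0.121]
    - [1, [0, 0, 0], 0.121]
    - [1, [0, 0, 0], 0.121]
    - [1, [0, 0, 0], 0.121]

```text
time: 15.65
tcp_pos: [0.6477, -0.2078, 0.107]
tcp_rot: [0.0, 0.969, 0.246, 0.0]
ft_force: [0.4, 0.8, -0.4]
opening: 0.0133
grip_force: 59.2
```

Emit:
apply_moves:
  targets:
    - [1, [0, 0, 0], 0.121]
    - [1, [0, 0, 0], 0.121]
    - [1, [0, 0, 0], 0.121]
    - [1, [0, 0, 0], 0]
    - [1, [0, 0, 0], 0]

```text
time: 16.07
tcp_pos: [0.6477, -0.2078, 0.107]
tcp_rot: [0.0, 0.997, 0.072, 0.0]
ft_force: [0.1, 0.1, -0.6]
opening: 0.0127
grip_force: 59.3
```

```bash
python3 s.py .6475 -.2077 .1065
```

```text
t 16.07 tcp [ 0.6477 -0.2078  0.107 ] yaw x 8.23 tilt [ 0. -0.] F [ 0.1  0.1 -0.6] open 0.0127 g 59.3 q [-0.39  0.45  1.39 -0.    1.31  1.04]
shift cm [-0.02 -0.01  0.05]
```

Emit:
apply_moves:
  targets:
    - [1, [0, 0, 0.06], 0]
    - [1, [0, 0, 0.05], 0]
    - [1, [0, 0, 0], 0]
    - [1, [0, 0, 0], 0]
    - [1, [0, 0, 0], 0]

```text
time: 16.48
tcp_pos: [0.6478, -0.2078, 0.1069]
tcp_rot: [0.0, 0.997, 0.072, 0.0]
ft_force: [-3.4, 1.6, 6.2]
opening: 0.0127
grip_force: 60.5
```

```bash
python3 s.py .6475 -.2077 .1065
```

```text
t 16.48 tcp [ 0.6478 -0.2078  0.1069] yaw x 8.21 tilt [ 0.001 -0.   ] F [-3.4  1.6  6.2] open 0.0127 g 60.5 q [-0.39  0.45  1.39  0.    1.31  1.04]
shift cm [-0.03 -0.02  0.04]
```

The collar is resting on the plate (about 7 N). Letting go and rising.

Emit:
apply_moves:
  targets:
    - [0.4, [0, 0, 0], 0]
    - [0.4, [0, 0, 0], 0]
    - [0.4, [0, 0, 0], 0]
    - [0.4, [0, 0, 0], 0]
    - [0.4, [0, 0, -1], 0]

```text
time: 16.9
tcp_pos: [0.646, -0.2071, 0.1131]
tcp_rot: [-0.001, 0.998, 0.07, -0.002]
ft_force: [-0.2, -0.1, -0.3]
opening: 0.0512
grip_force: 0.0
```

Emit:
apply_moves:
  targets:
    - [0.4, [0, 0, -2], 0]
    - [0.4, [0, 0, -2.5], 0]
    - [0.4, [0, 0, -2.5], 0]
    - [0.4, [0, 0, -1.5], 0]
    - [0.4, [0, 0, 0], 0]

```text
time: 17.32
tcp_pos: [0.6499, -0.2087, 0.207]
tcp_rot: [0.002, 0.998, 0.07, 0.004]
ft_force: [0.1, -1.1, 1.1]
opening: 0.0511
grip_force: 0.0
```

```bash
python3 - <<'E'
from m2 import *
from s import st
st()
d=get('wrist','w7.png');H,S,V,i=prep(d)
m=((H<8)|(H>172))&(S>120)&(V>60)
print('key',blob(d,m,(150,60,360,330),.111))
E
```

```text
t 17.32 tcp [ 0.6499 -0.2087  0.207 ] yaw x 8.03 tilt [ 0.008 -0.003] F [ 0.1 -1.1  1.1] open 0.0511 g 0.0 q [-0.39  0.37  1.3   0.    1.46  1.04]
key (array([ 647.7, -206.9,   61.4,   12.8]), 7.5)
```

View pics/w7.png

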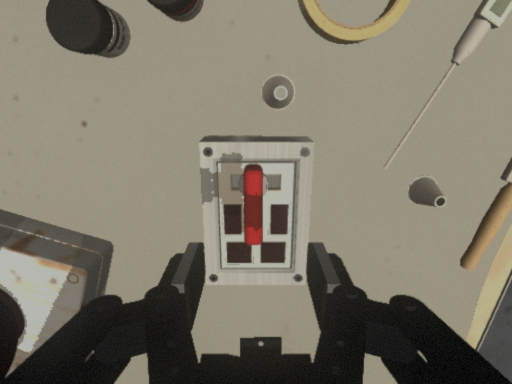

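The picture shows the plate seated and the key upright, with its handle at (254,167–244) along the carrier's long axis and the slot lying crosswise beneath it. The yaw is about 7.5–8°, and the gripper and bystanders are clear. I'm handing it in.

```bash
python3 -c "from plant import bot; print(bot.job_done())"
```

```text
the job is handed in; nothing more can be done
None
```

The plate is seated flush in the carrier, and the T-key stands upright through both slots, turned a full quarter turn and released. I handed the job in at about 17 s; the system gave no verdict back.

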